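Tip the empty camera case onto its back on the damping plate

TASK

Slide the case, still standing upright, along the bench until its foot meets the facing edge of the aluminium plate squarely. Then push high against its yellow lid so that it tips over that edge and comes to lie flat on its back on the plate, lid up, square to the plate and between its sides, with its foot end still at that edge. Leave the dish, the objective and the oil bottle where they stand.

Things in the scene. Friction and masses are not known exactly. Their poses are not given: they have to be found in the camera images.
- case: empty hard case, blue shell, yellow lid, standing on its end, too thick to grasp: 118 mm wide (its x), 90 thick (y), 140 tall (z), 0.4 to 0.8 kg, centre of mass at its middle, plain faces, slides on the bench with ordinary friction. Origin: centre of its foot (underside). z to the head end, +y out of the lid face (45 mm from the origin), -y out of the blue back, which faces the plate
- case_head (a point): centre of the case's head end, 140 mm along the case's z from its origin; axes as the case. The case starts upright, 30 to 75 mm short of the plate, within 15 mm of the plate's centre line and up to 0.12 rad out of square to it
- plate: fixed aluminium damping plate, grey top, lying on the bench: 190 mm along its x, 220 mm along its y, 10 mm thick, top flat. Origin: centre of its underside, on the bench; z up. Its +y edge face (110 mm from the origin, 10 mm high) faces the case: the facing edge, the stop. The case is to be pushed along the plate's -y
- plate_edge (a point): middle of the top of the plate's +y edge, 10 mm above the bench; axes as the plate
- dish: closed culture dish with a pink bottom, 92 mm across, 16 mm high, loose, to be left alone. Origin: centre of its underside
- objective: steel microscope objective standing on the bench, 34 mm across, 48 mm high, loose, to be left alone. Origin: centre of its underside
- oil_bottle: small amber bottle with a black cap, 36 mm across, 65 mm high, loose, to be left alone. Origin: centre of its underside
Mind the look-alikes: they are no part of the job. Of the things that look like the case, the middle-sized one is meant.

How it is judged (in metres and radians):
On the way:
1. the case stands upright with its foot against the plate's facing edge (gap under 8 mm) and square to it (within 0.1 rad) (y of case in the frame of plate between 0.149 and 0.163 m and height (world z) of case below 0.004 m and angle between case's own z axis and vertical below 0.05 rad and angle between the y axis of case and the y axis of plate, either way round below 0.1 rad), for 0.2 s.
At the end, for the whole second after the job is handed in: the case lies flat on its back on the plate and at rest: lid up within 0.06 rad, length along the plate's y within 0.17 rad with its head away from the facing edge, foot end within about 35 mm outside to 30 mm inside that edge, both ends within 36 mm of the plate's centre line (so between its sides) (angle between case's own y axis and vertical below 0.06 rad and angle between the z axis of case and the y axis of plate, either way round below 0.17 rad and y of case_head in the frame of plate below 0.03 m and y of case in the frame of plate between 0.08 and 0.145 m and x of case in the frame of plate between -0.036 and 0.036 m and x of case_head in the frame of plate between -0.036 and 0.036 m and z of case in the frame of plate between 0.052 and 0.06 m and linear speed of case below 0.02 m/s); the robot touches nothing.
It fails at once if the dish is moved by more than 15 mm (distance of dish from where it was at the start of the episode above 0.015 m).
It fails at once if the objective is moved by more than 15 mm or tipped over (distance of objective from where it was at the start of the episode above 0.015 m or angle between objective's own z axis and vertical above 0.5 rad).
It fails at once if the oil bottle is moved by more than 15 mm or tipped over (distance of oil_bottle from where it was at the start of the episode above 0.015 m or angle between oil_bottle's own z axis and vertical above 0.5 rad).
It also fails if it takes over 42 s, if anything falls off the work surface, if the arm or the gripper's body presses on something with over 40 N, if the wrist force passes 120 N, or if a joint passes its speed limit or range.

ROBOT

A 6-joint arm with a two-finger parallel gripper is mounted at the origin on the work surface. World frame = base frame: x ahead of the robot, y to its left, z up, the work surface at z = 0. Lengths are in mm, angles in degrees, forces in N, time in s.
With the tool pointing down it reaches from about 375 to 925 mm from the base axis. Payload 5.7 kg.
Tool frame: the origin (TCP) lies midway between the tips of the shut fingers; the grasp point (between the pads) lies 19 mm behind it; y points along the fingers, z is the direction in which the jaws open and shut, and the axes are right-handed (so a half turn about y gives the same grasp; the last joint's range is limited). The gripper opens to 85 mm and grips with 20 to 120 N. Pads are 22 mm wide; open, the fingers measure 114 mm over their backs; the gripper's body (76 mm by 85 mm) begins 54 mm behind the grasp point. The pads swing forward as they close: fully open they stand 13 mm farther back than shut.
Start: joints at [60.155, 20.558, 86.54, -0, 72.909, -6.595], TCP at [236.84, 551.24, 199.967] pointing down, gripper open.
Joint ranges: [-170.27, 170.27], [-57.76, 135], [12.27, 136.19], [-55.21, 235.2], [11.17, 155.16], [-170.74, 170.74]. Speed limits (degrees/s): [136.94, 136.94, 180, 180, 180, 180].

INTERFACE

Orientations are given as a 3x3 rotation matrix whose columns are the frame's x, y, z axes.
In Python, from plant import * gives the robot as it stands.
- The arm moves only by the tool jog_arm, never from a script. Its argument "steps" is a list of rows, each a list of 5 numbers: the shift along the tool's x, y, z in mm, then the turn about the tool's y in degrees, then the opening, from -1 (shut) to 1 (fully open). In form: [[tx, ty, tz, yaw, claw], ...]. A call has 1 to 5 rows; each row shifts and turns the pose as measured when the row begins, along the tool's axes as they then stand; what a row does not reach is not made up. A row lasts 1/10 s, in which the tool goes at most 50 mm and 8.59 degrees, less where a joint would pass 70% of its speed; a pose out of reach is approached as far as the arm can. A call with a gripper value outside its range is refused whole. The fingers move at their own pace and stop on an object; "grip_force" is the grip in N (left out, the last holds). Time passes only in rows, so rows that do not move let the fingers close. It gives the time, the measured TCP pose, the force and the opening at its end, in the units of the state.
- read_state(): the state, without advancing time (a new reading comes with each control period).
- grab_frame(name): name is "side" or "top"; returns the picture (384x512x3 uint8, red, green, blue); there is no depth.
- calibration(name): a dict with "intrinsics" (3x3 intrinsics, pixels), "dist_coeffs" ([k1, k2, p1, p2, k3] as OpenCV has them; the pictures are not rectified), "origin" and "attitude" of the camera in the world. Camera axes: x right, y down, z forward; pixel columns grow to the right and rows downward; lengths in mm; the calibration is good to about 2 mm. A picture is of the moment at which its call begins. calibration takes no time and is no camera call.
- job_done(): hands the job in, once; it reports no verdict.
The state is a dict: "clock": time; "q": joint angles; "joint_vel": joint speeds; "joint_torque": joint torques, N m; "ee_pos": TCP position; "ee_rot": TCP orientation; "ft_force": force on the tool from outside, world axes, zero at the start; "ft_torque": the same for the moment, N m; "opening": finger opening in mm.
Only numpy, scipy, OpenCV 4.12 (cv2) and the standard library are available. Lean on these libraries where they do the work, as an engineer would, in place of code of your own. Each camera call takes 0.05 s, during which the arm holds its last target. There are 200 camera calls.

## Working session

There is one attempt and no reset: what is moved stays moved. The work goes in short steps, Python scripts to look and compute and a tool call to move; the robot and the scene stay as the last step left them, time stands still between calls to the robot, and variables do not carry over. Pictures are saved under pics/ and viewed, about 8 in all and at most 12, crops included, and the job is handed in when it is done.

Besides the shell and the picture viewer there is one more tool, called after "Call:" in YAML: its name, and indented under it one key for each argument. jog_arm: Moves the arm, as the interface text tells. Its arguments: {"type":"object","properties":{"steps":{"type":"array"},"grip_force":{"type":"number"}},"required":["steps"]}

```bash
mkdir -p pics
python3 - <<'E'
from plant import *
import cv2,numpy as np
for n in("side","top"):
    c=calibration(n);print(n,{k:np.round(v,4).tolist() for k,v in c.items()})
    cv2.imwrite(f"pics/{n}0.png",grab_frame(n)[:,:,::-1])
s=read_state();print(s["clock"],s["ee_pos"],s["ee_rot"],s["opening"])
E
```

```text
side {'intrinsics': [[440.8917, 0.0, 243.2558], [0.0, 440.8917, 188.07], [0.0, 0.0, 1.0]], 'dist_coeffs': [-0.147, 0.0, 0.0, 0.0, 0.0], 'origin': [347.7676, -532.3105, 713.8575], 'attitude': [[0.9225, -0.2915, 0.2529], [-0.3856, -0.6726, 0.6316], [-0.014, -0.6802, -0.7329]]}
top {'intrinsics': [[473.7095, 0.0, 255.2318], [0.0, 473.7095, 193.0244], [0.0, 0.0, 1.0]], 'dist_coeffs': [-0.1146, 0.0, 0.0, 0.0, 0.0], 'origin': [358.2434, -43.9535, 1103.576], 'attitude': [[0.0184, -0.9779, 0.2083], [-0.9998, -0.0172, 0.0076], [-0.0038, -0.2084, -0.978]]}
0.1 [236.51238525 550.69342567 199.23155947] [[ 9.18801222e-01 -8.40090950e-04  3.94719657e-01]
 [-3.94720501e-01 -1.44883768e-03  9.18800102e-01]
 [-1.99990937e-04 -9.99998598e-01 -1.66279496e-03]] 85.11655267857608
```

View pics/side0.png

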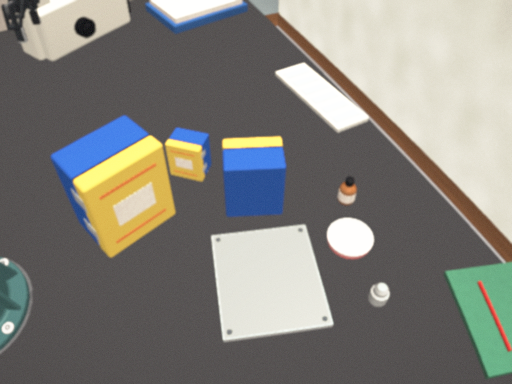

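View pics/top0.png

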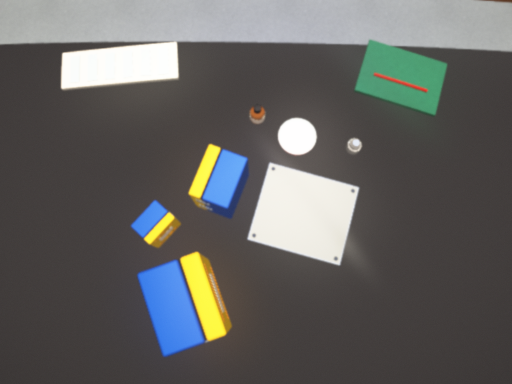

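Top view: three look-alikes: large case at (185,305), small at (157,223), middle at (218,178). In the side view these are (115,185), (188,155) and (253,175). The middle one is meant: its back faces the plate at (304,214). I'll check this choice in one close crop of both views.

Run:
```python
import cv2,numpy as np
t=cv2.imread("pics/top0.png")[130:280,180:370];s=cv2.imread("pics/side0.png")[125:345,200:340]
a=cv2.resize(t,None,fx=2.6,fy=2.6,interpolation=cv2.INTER_CUBIC);b=cv2.resize(s,None,fx=2,fy=2,interpolation=cv2.INTER_CUBIC)
o=np.zeros((440,a.shape[1]+b.shape[1],3),np.uint8);o[:a.shape[0],:a.shape[1]]=a;o[:b.shape[0],a.shape[1]:]=b
print(a.shape,b.shape);cv2.imwrite("pics/crop0.png",o)
```

```text
(390, 494, 3) (440, 280, 3)
```

View pics/crop0.png

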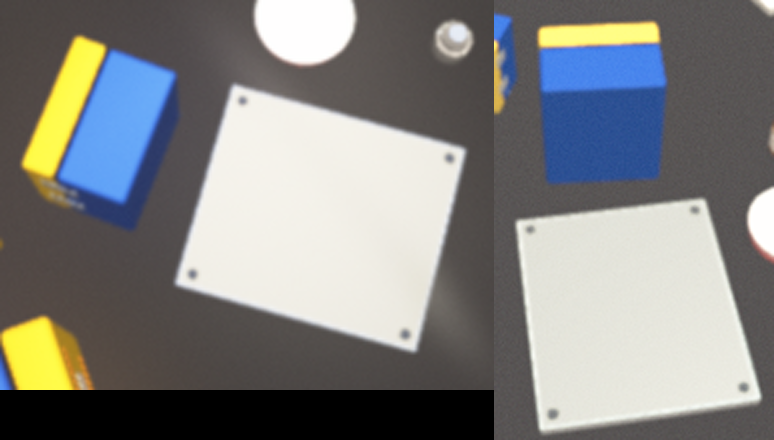

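Crop: the middle case has its blue back toward the plate and its lid away, and all corners are readable. Top crop corners: case (80,37), (175,73), (125,203), (23,163); plate (233,85), (466,150), (416,352), (176,284). I'll fit the poses with these.

```bash
cat > h.py <<'E'
from plant import *
import cv2,numpy as np
from scipy.optimize import least_squares
from scipy.spatial.transform import Rotation as Ro
C={n:calibration(n) for n in("side","top")}
def proj(n,P):
    c=C[n];R=np.array(c["attitude"]).T;t=-R@np.array(c["origin"])
    return cv2.projectPoints(np.float64(P).reshape(-1,1,3),cv2.Rodrigues(R)[0],t,np.array(c["intrinsics"]),np.array(c["dist_coeffs"]))[0].reshape(-1,2)
def rz(a): return Ro.from_euler("z",a).as_matrix()
def fit(obs,x0): # obs: list (view,local pts,pixels); planar pose x,y,yaw
    f=lambda p:np.concatenate([(proj(n,np.array(L)@rz(p[2]).T+[p[0],p[1],0])-px).ravel() for n,L,px in obs])
    r=least_squares(f,x0,x_scale=[100,100,1],loss="soft_l1");return r.x,np.sqrt(np.mean(f(r.x)**2))
def ray(n,px,z):
    c=C[n];u=cv2.undistortPoints(np.float64([[px]]),np.array(c["intrinsics"]),np.array(c["dist_coeffs"]))[0,0]
    d=np.array(c["attitude"])@[*u,1];o=np.array(c["origin"]);return o+d*(z-o[2])/d[2]
E
python3 - <<'E'
from h import *
T=lambda a:np.array(a)/2.6+[180,130]-.5+.5/2.6
S=lambda a:(np.array(a)-[494,0])/2+[200,125]-.25
q=[(1,1),(1,-1),(-1,-1),(-1,1)]
pl=[(95*a,110*b,10) for a,b in q]; ca=[(59*a,45*b,140) for a,b in q]
P,e=fit([("top",pl,T([(233,85),(466,150),(416,352),(176,284)])),("side",pl,S([(704,200),(760,400),(541,432),(517,221)]))],[400,-100,0])
K,e2=fit([("top",ca,T([(80,37),(175,73),(125,203),(23,163)])),("side",ca+[(-59,-45,0),(59,-45,0)],S([(658,23),(664,88),(541,92),(539,29),(547,182),(658,177)]))],[400,100,0])
np.save("P.npy",P)
print("plate",P,e,"case",K,e2)
print("case in plate",rz(P[2]).T@[K[0]-P[0],K[1]-P[1],0],K[2]-P[2])
for n,p,z in(("dish",(297,136),16),("obj",(354,145),48),("bot",(257,112),60)):
    w=ray("top",p,z);print(n,w,rz(P[2]).T@[w[0]-P[0],w[1]-P[1],0])
print("small",ray("top",(157,210),0),"large",ray("top",(200,260),140))
s=read_state();print(s["ee_rot"])
E
```

```text
plate [ 5.45655151e+02 -1.50691942e+02 -2.60943945e-01] 0.33852980203858596 case [ 5.99725273e+02  4.10538098e+01 -3.58086734e-01] 1.083484554217107
case in plate [  2.77068421 199.20425355   0.        ] -0.09714278942372728
dish [ 732.40265719 -133.77316763   16.        ] [176.06060107  64.5255059    0.        ]
obj [ 702.0702518 -264.8960939   48.       ] [180.58379431 -69.98403775   0.        ]
bot [774.87433538 -36.43478983  60.        ] [191.98189373 169.52605676   0.        ]
small [547.91148129 197.40690207   0.        ] large [422.67662806  72.94007956 140.        ]
[[ 9.18801222e-01 -8.40090950e-04  3.94719657e-01]
 [-3.94720501e-01 -1.44883768e-03  9.18800102e-01]
 [-1.99990937e-04 -9.99998598e-01 -1.66279496e-03]]
```

Call:
jog_arm:
  steps:
    - [0,0,0,-8.36,1]
    - [43,0,-24,0,1]
    - [43,0,-24,0,1]
    - [43,0,-24,0,1]
    - [43,0,-24,0,1]

```text
clock: 0.6
ee_pos: [377.3, 414.9, 196.8]
ee_rot: [[0.971, -0.004, 0.24], [-0.24, -0.002, 0.971], [-0.004, -1.0, -0.003]]
ft_force: [-0.2, 0.4, 0.8]
opening: 84.9
```

```bash
cat >> h.py <<'E'
def tp():
    s=read_state();P=np.load("P.npy");R=rz(P[2]).T
    e=R@np.array(s["ee_rot"])
    print("t",round(s["clock"],2),"tcp in plate",np.round(R@(s["ee_pos"]-np.array([P[0],P[1],0])),1),"yaw err deg",round(np.degrees(np.arctan2(e[1,0],e[0,0])),2),"F",np.round(R@s["ft_force"],1),"open",round(s["opening"],1))
E
python3 - <<'E'
from h import *
tp();P=np.load("P.npy")
for z in(60,80):
  for p in((133,222),(156,202),(175,215),(148,240)):
    w=ray("top",p,z);print(z,np.round(rz(P[2]).T@[w[0]-P[0],w[1]-P[1],0]))
E
```

```text
t 0.6 tcp in plate [-308.6  503.   196.8] yaw err deg 1.05 F [-0.3  0.3  0.8] open 84.9
60 [-135.  365.    0.]
60 [-77. 330.   0.]
60 [-94. 279.   0.]
60 [-164.  320.    0.]
80 [-137.  359.    0.]
80 [-80. 324.   0.]
80 [-96. 275.   0.]
80 [-165.  315.    0.]
```

Call:
jog_arm:
  steps:
    - [43,0,-25,1,1]
    - [43,0,-25,0,1]
    - [43,0,-25,0,1]
    - [43,0,-25,0,1]
    - [43,0,-25,0,1]

```text
clock: 1.1
ee_pos: [552.8, 236.3, 194.8]
ee_rot: [[0.966, -0.007, 0.257], [-0.257, -0.002, 0.966], [-0.006, -1.0, -0.004]]
ft_force: [0.7, 1.7, -0.4]
opening: 85.2
```

```bash
python3 -c "
from h import *
tp()"
```

```text
t 1.1 tcp in plate [-92.9 375.7 194.8] yaw err deg 0.04 F [ 0.2  1.8 -0.4] open 85.2
```

Call:
jog_arm:
  steps:
    - [41,0,-22,0,1]
    - [40,0,-22,0,1]
    - [0,0,0,0,1]
    - [0,45,0,0,1]
    - [0,45,0,0,1]

```text
clock: 1.6
ee_pos: [632.6, 163.4, 107.4]
ee_rot: [[0.964, 0.008, 0.266], [-0.266, -0.002, 0.964], [0.008, -1.0, 0.0]]
ft_force: [-0.5, 0.1, -1.1]
opening: 85.4
```

```bash
python3 -c "
from h import *
tp()
cv2.imwrite('pics/s1.png',cv2.resize(grab_frame('side')[60:260,130:400,::-1],None,fx=2.5,fy=2.5))"
```

```text
t 1.6 tcp in plate [  3.  325.9 107.4] yaw err deg -0.48 F [-0.5 -0.  -1.1] open 85.4
```

View pics/s1.png

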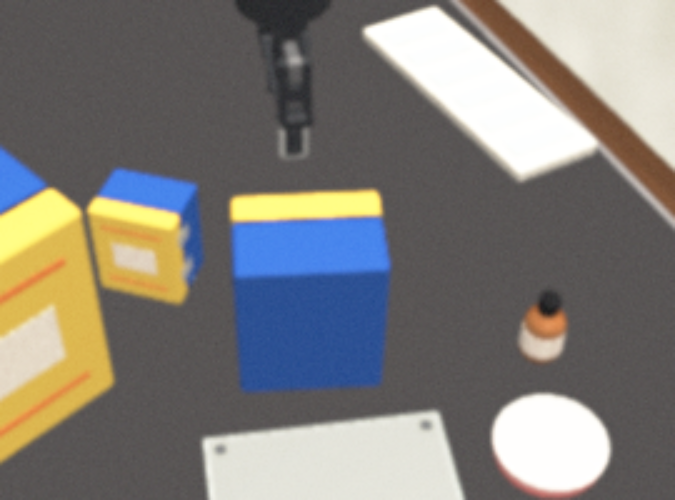

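Picture: the gripper finger at (293,140) is behind the lid, clear of everything. Next I lower and shift toward the case's -x side.

Call:
jog_arm:
  steps:
    - [-10,40,0,-0.5,1]
    - [-10,35,0,0,1]
    - [0,5,0,0,1]
    - [0,0,0,0,1]

```text
clock: 2.05
ee_pos: [605.1, 169.1, 17.5]
ee_rot: [[0.966, -0.009, 0.257], [-0.257, -0.004, 0.967], [-0.007, -1.0, -0.006]]
ft_force: [-0.8, 0.0, -0.4]
opening: 85.3
```

```bash
python3 -c "
from h import *
tp()"
```

```text
t 2.05 tcp in plate [-25.  324.3  17.5] yaw err deg 0.08 F [-0.8 -0.2 -0.4] open 85.3
```

Call:
jog_arm:
  steps:
    - [25,0,-6,0,1]
    - [0,0,-6,0,1]
    - [0,0,-6,0,1]
    - [0,0,-6,0,1]
    - [0,0,-6,0,1]

```text
clock: 2.55
ee_pos: [629.1, 136.5, 27.3]
ee_rot: [[0.967, 0.005, 0.255], [-0.255, 0.0, 0.967], [0.005, -1.0, 0.002]]
ft_force: [1.0, 2.7, 0.6]
opening: 85.3
```

```bash
python3 -c "
from h import *
tp()"
```

```text
t 2.55 tcp in plate [  6.5 299.   27.3] yaw err deg 0.2 F [0.3 2.9 0.6] open 85.3
```

Call:
jog_arm:
  steps:
    - [-3,0,-6,0,1]
    - [-1,0,-6,0,1]
    - [0,0,-6,0,1]
    - [0,0,-6,0,1]
    - [0,0,-5,0,1]

```text
clock: 3.05
ee_pos: [617.7, 109.1, 30.3]
ee_rot: [[0.967, 0.009, 0.256], [-0.256, 0.004, 0.967], [0.007, -1.0, 0.006]]
ft_force: [-2.8, 19.3, 23.8]
opening: 85.8
```

```bash
python3 -c "
from h import *
tp()
cv2.imwrite('pics/t2.png',cv2.resize(grab_frame('top')[130:280,180:370,::-1],None,fx=3,fy=3))
cv2.imwrite('pics/s2.png',cv2.resize(grab_frame('side')[125:345,130:400,::-1],None,fx=2.5,fy=2.5))"
```

```text
t 3.05 tcp in plate [  2.6 269.6  30.3] yaw err deg 0.1 F [-7.6 17.9 23.8] open 85.8
```

View pics/t2.png

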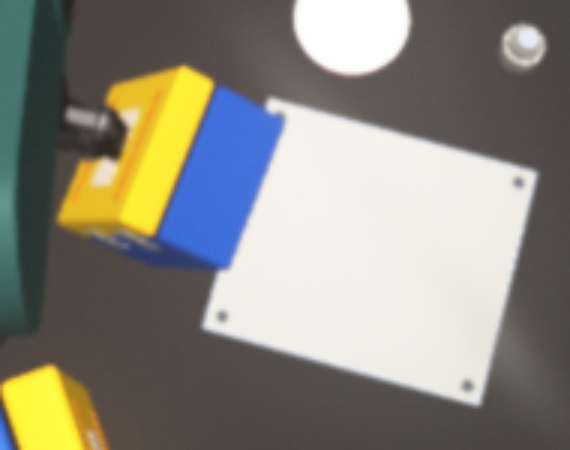

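View pics/s2.png

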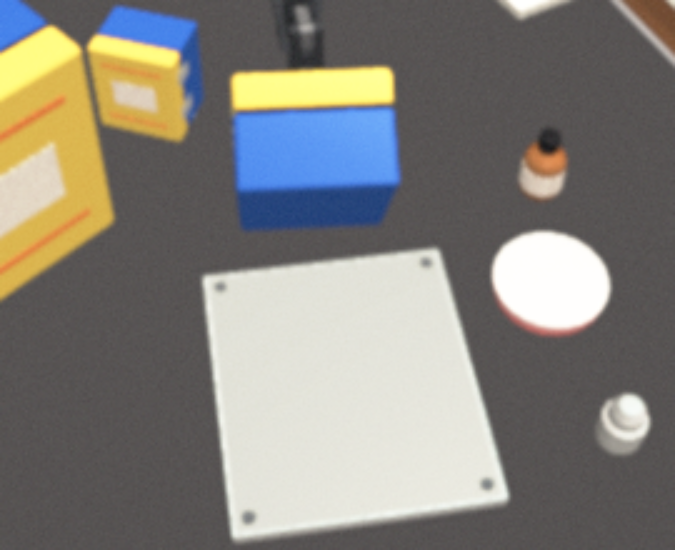

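Top view: the blue back's upper edge runs from (283,120) to (220,268) over the plate, and the yellow lid face is visible. So the case is tilted forward. The side view shows its foot at (240-380,228), still short of the plate edge at (205-440,260). The case is tipping instead of sliding, so I'll back off gently to let it stand again.

Call:
jog_arm:
  steps:
    - [0,0,5,0,1]
    - [0,0,5,0,1]
    - [0,0,5,0,1]

```text
clock: 3.45
ee_pos: [620.6, 123.0, 30.8]
ee_rot: [[0.966, 0.007, 0.257], [-0.257, 0.003, 0.966], [0.006, -1.0, 0.005]]
ft_force: [-0.2, 0.1, -0.1]
opening: 85.5
```

```bash
python3 -c "
from h import *
tp()
a=cv2.resize(grab_frame('top')[130:240,180:310,::-1],None,fx=3,fy=3)
b=cv2.resize(grab_frame('side')[125:235,200:330,::-1],None,fx=3,fy=3)
tp()
cv2.imwrite('pics/ts3.png',np.hstack([a,b]))"
```

```text
t 3.45 tcp in plate [  1.8 283.7  30.8] yaw err deg 0.06 F [-0.2  0.1 -0.1] open 85.5
t 3.55 tcp in plate [  1.9 284.4  30.8] yaw err deg 0.09 F [0.1 1.2 2.1] open 85.4
```

View pics/ts3.png

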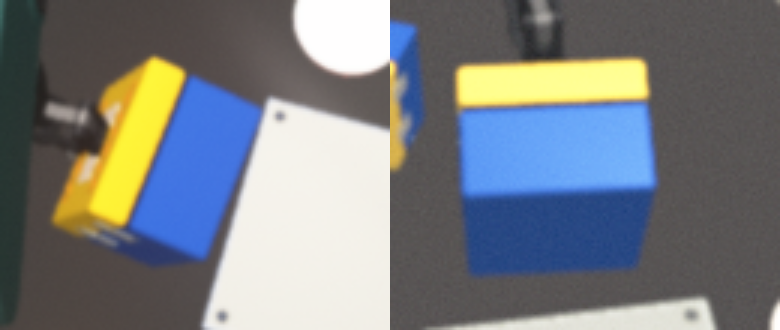

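Both views: still tilted but falling back (foot at (470-635,272) in the right half). I'll retreat more and let it settle.

Call:
jog_arm:
  steps:
    - [0,0,4,0,1]
    - [0,0,4,0,1]
    - [0,0,6,0,1]
    - [0,0,8,0,1]
    - [0,0,0,0,1]

```text
clock: 4.05
ee_pos: [626.5, 146.7, 29.8]
ee_rot: [[0.966, 0.006, 0.257], [-0.257, 0.004, 0.967], [0.005, -1.0, 0.005]]
ft_force: [0.3, 2.2, 2.0]
opening: 85.5
```

```bash
python3 -c "
from h import *
tp()
a=cv2.resize(grab_frame('top')[130:240,180:310,::-1],None,fx=3,fy=3)
b=cv2.resize(grab_frame('side')[125:235,200:330,::-1],None,fx=3,fy=3)
cv2.imwrite('pics/ts4.png',np.hstack([a,b]))"
```

```text
t 4.05 tcp in plate [  1.4 308.2  29.8] yaw err deg 0.08 F [-0.3  2.2  2. ] open 85.5
```

View pics/ts4.png

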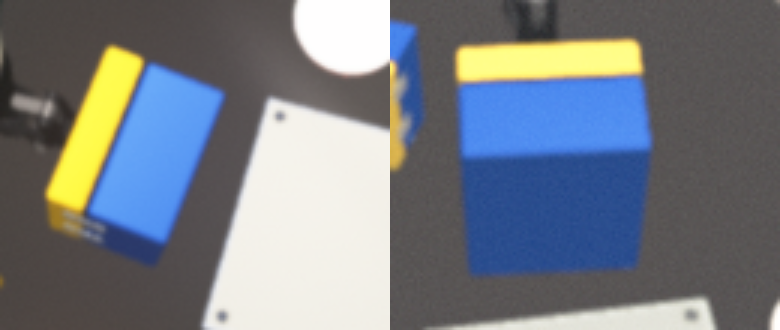

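```bash
cat >> h.py <<'E'
Q=[(1,1),(1,-1),(-1,-1),(-1,1)]
def fit2(top,side,x0=(580,20,-.3,.1)): # x,y of front foot edge mid, yaw, tilt
    P=np.load("P.npy")
    L=np.array([(59*a,45*b+45,140) for a,b in Q]+[(-59,0,0),(59,0,0)],float)
    def W(p): return L@(rz(p[2])@Ro.from_euler("x",p[3]).as_matrix()).T+[p[0],p[1],0]
    f=lambda p:np.r_[(proj("top",W(p)[:4])-top).ravel(),(proj("side",W(p)[:len(side)])-side).ravel()]
    r=least_squares(f,x0,x_scale=[100,100,1,1],loss="soft_l1").x
    d=rz(P[2]).T@[r[0]-P[0],r[1]-P[1],0]
    print("front foot edge in plate",np.round(d[:2],1),"gap",round(d[1]-110,1),"yaw",round(r[2]-P[2],3),"tilt",round(r[3],3),"rms",np.sqrt(np.mean(f(r)**2)));return r
E
python3 - <<'E'
from h import *
c=lambda a,o:np.array(a)/3+o-.33
fit2(c([(110,45),(223,93),(163,243),(47,200)],[180,130]),c(np.array([(640,40),(650,148),(462,158),(457,45),(472,274),(636,267)])-[390,0],[200,125]))
E
```

```text
front foot edge in plate [ -1.2 158.6] gap 48.6 yaw -0.087 tilt 0.143 rms 0.7653934236444518
```

The fit says the foot hasn't moved (gap 48.6 mm): the case only tipped, because the contact is high, at the finger's knuckle. I'll back off so it stands, go down as low as I can, and push with a slight downward drag so it slides instead.

Call:
jog_arm:
  steps:
    - [0,0,5,0,1]
    - [0,0,8,0,1]
    - [0,12,5,0,1]
    - [0,8,0,0,1]
    - [0,0,0,0,1]

```text
clock: 4.65
ee_pos: [630.5, 163.8, 7.8]
ee_rot: [[0.967, 0.005, 0.256], [-0.256, 0.002, 0.967], [0.004, -1.0, 0.003]]
ft_force: [-0.4, -0.3, -0.5]
opening: 85.5
```

```bash
python3 -c "
from h import *
tp()"
```

```text
t 4.65 tcp in plate [  0.8 325.7   7.8] yaw err deg 0.1 F [-0.3 -0.4 -0.5] open 85.5
```

Call:
jog_arm:
  steps:
    - [0,0,-3,0,1]
    - [0,1,-3,0,1]
    - [0,2,-3,0,1]
    - [0,2,-3,0,1]
    - [0,2,-3,0,1]

```text
clock: 5.15
ee_pos: [628.7, 149.5, 1.2]
ee_rot: [[0.966, 0.009, 0.257], [-0.257, 0.004, 0.967], [0.008, -1.0, 0.006]]
ft_force: [1.7, 3.7, 1.4]
opening: 85.5
```

```bash
python3 -c "
from h import *
tp()"
```

```text
t 5.15 tcp in plate [  2.8 311.4   1.2] yaw err deg 0.08 F [0.7 4.1 1.4] open 85.5
```

```bash
cat >> h.py <<'E'
from scipy.optimize import minimize
def sil(x0=(-1,154,-.09,.02),save=None):
    """silhouette fit; x0 in plate frame: front foot edge mid x,y, yaw, tilt"""
    P=np.load("P.npy");M={};k=4
    B=np.array([(59*a,45+45*b,c) for a in(1,-1) for b in(1,-1) for c in(0,140)],float)
    def hull(n,p):
        W=B@(rz(p[2])@Ro.from_euler("x",p[3]).as_matrix()).T+[p[0],p[1],0]
        W=W@rz(P[2]).T+[P[0],P[1],0]
        m=np.zeros((384,512),np.uint8);h=cv2.convexHull(np.float32(proj(n,W)))
        return cv2.fillConvexPoly(m,np.int32(np.round(h*16)),255,cv2.LINE_AA,4)
    for n in("top","side"):
        im=grab_frame(n)
        if save: cv2.imwrite(f"pics/{save}_{n}.png",im[:,:,::-1])
        hsv=cv2.cvtColor(im,cv2.COLOR_RGB2HSV)
        b=cv2.inRange(hsv,(100,130,40),(130,255,255))|cv2.inRange(hsv,(18,120,80),(35,255,255))
        b=cv2.morphologyEx(b,cv2.MORPH_CLOSE,np.ones((3,3)))
        _,lab=cv2.connectedComponents(b);h=hull(n,x0);l=np.bincount(lab[(h>0)&(b>0)]).argmax()
        M[n]=cv2.GaussianBlur(np.uint8(lab==l)*255,(0,0),1.5).astype(float)
    f=lambda p:sum(np.mean((cv2.GaussianBlur(hull(n,p),(0,0),1.5)-M[n])**2) for n in M)
    sp=np.array([x0]+[np.add(x0,d) for d in np.diag([8,15,.1,.15])])
    r=minimize(f,x0,method="Nelder-Mead",options=dict(initial_simplex=sp,xatol=1e-3,maxiter=300))
    p=r.x;print("front foot x %.1f gap %.1f yaw %.3f tilt %.3f cost %.1f (start %.1f)"%(p[0],p[1]-110,p[2],p[3],r.fun,f(x0)));return p
E
python3 -c "
from h import *
sil();tp()"
```

```text
front foot x -1.8 gap 48.2 yaw -0.109 tilt 0.130 cost 92.4 (start 181.3)
t 5.25 tcp in plate [  2.2 310.6   0.7] yaw err deg 0.07 F [ 0.4  1.  -0.3] open 85.5
```

The tilt is again 0.13 with no sliding: the open knuckle makes contact about 90 mm up. I'll change tack: turn the jaws across the push direction, nearly shut, and push with the finger sides. The tips will be at about 70 mm, with the palm just above the case's head, which also stops it tipping.

Call:
jog_arm:
  steps:
    - [0,0,8,0,1]
    - [0,-5,12,0,1]
    - [0,-40,15,0,1]
    - [0,-45,0,0,0]
    - [0,-10,0,8.5,-0.4]

```text
clock: 5.75
ee_pos: [632.4, 184.3, 100.4]
ee_rot: [[0.917, -0.005, 0.399], [-0.399, -0.0, 0.917], [-0.004, -1.0, -0.002]]
ft_force: [0.9, -0.9, 0.5]
opening: 59.0
```

Call:
jog_arm:
  steps:
    - [0,0,0,8.5,-0.4]
    - [0,0,0,8.5,-0.4]
    - [0,0,0,8.5,-0.4]
    - [0,0,0,8.5,-0.4]
    - [0,0,0,8.5,-0.4]

```text
clock: 6.25
ee_pos: [633.8, 188.9, 106.4]
ee_rot: [[0.396, -0.0, 0.918], [-0.918, -0.001, 0.396], [0.001, -1.0, -0.001]]
ft_force: [-0.5, 0.9, 0.5]
opening: 25.6
```

Call:
jog_arm:
  steps:
    - [0,0,0,8.5,-0.4]
    - [0,0,0,8.5,-0.4]
    - [0,0,0,8.5,-0.4]
    - [0,0,0,8.5,-0.4]
    - [0,0,0,0,-0.4]

```text
clock: 6.75
ee_pos: [632.1, 192.3, 107.4]
ee_rot: [[-0.193, -0.003, 0.981], [-0.981, -0.004, -0.193], [0.004, -1.0, -0.002]]
ft_force: [-0.0, -0.5, -0.6]
opening: 25.7
```

```bash
python3 -c "
from h import *
tp();sil()"
```

```text
t 6.75 tcp in plate [ -5.  353.7 107.4] yaw err deg -86.18 F [ 0.1 -0.5 -0.6] open 25.7
front foot x -1.2 gap 50.0 yaw -0.093 tilt 0.035 cost 53.6 (start 113.2)
```

Call:
jog_arm:
  steps:
    - [0,0,2,3.8,-0.4]
    - [30,10,0,0,-0.4]
    - [30,15,0,0,-0.4]
    - [12,4,0,0,-0.4]
    - [0,0,0,0,-0.4]

```text
clock: 7.35
ee_pos: [616.8, 122.5, 79.0]
ee_rot: [[-0.237, -0.001, 0.972], [-0.972, -0.003, -0.237], [0.004, -1.0, -0.0]]
ft_force: [0.4, 0.5, 0.6]
opening: 25.7
```

```bash
python3 -c "
from h import *
tp()"
```

```text
t 7.35 tcp in plate [ -1.7 282.3  79. ] yaw err deg -88.73 F [0.3 0.6 0.6] open 25.7
```

Call:
jog_arm:
  steps:
    - [6,0,1,1,-0.4]
    - [6,0,1,0,-0.4]
    - [4,2,0,0,-0.4]
    - [4,3,0,0,-0.4]
    - [3,3,0,0,-0.4]

```text
clock: 7.85
ee_pos: [616.0, 101.4, 73.2]
ee_rot: [[-0.251, 0.004, 0.968], [-0.968, -0.002, -0.251], [0.001, -1.0, 0.004]]
ft_force: [0.2, -0.9, 0.8]
opening: 25.7
```

```bash
python3 -c "
from h import *
tp()"
```

```text
t 7.85 tcp in plate [  3.  261.7  73.2] yaw err deg -89.58 F [ 0.4 -0.8  0.8] open 25.7
```

Call:
jog_arm:
  steps:
    - [4,1,0,0,-0.4]
    - [4,1,0,0,-0.4]
    - [4,1,0,0,-0.4]
    - [4,1,0,0,-0.4]

```text
clock: 8.25
ee_pos: [615.5, 92.2, 72.1]
ee_rot: [[-0.254, 0.012, 0.967], [-0.967, 0.01, -0.254], [-0.012, -1.0, 0.009]]
ft_force: [0.2, 8.6, 7.6]
opening: 25.7
```

```bash
python3 -c "
from h import *
tp();sil()"
```

```text
t 8.25 tcp in plate [  4.9 252.7  72.1] yaw err deg -89.75 F [-2.   8.4  7.6] open 25.7
front foot x 0.6 gap 46.1 yaw -0.064 tilt 0.114 cost 136.1 (start 204.2)
```

Call:
jog_arm:
  steps:
    - [4,1,0,0,-0.4]
    - [4,1,0,0,-0.4]
    - [4,1,0,0,-0.4]

```text
clock: 8.65
ee_pos: [616.4, 87.6, 73.6]
ee_rot: [[-0.256, 0.021, 0.966], [-0.966, 0.021, -0.257], [-0.026, -1.0, 0.015]]
ft_force: [-0.4, 10.0, 10.1]
opening: 25.8
```

```bash
python3 -c "
from h import *
tp();sil(save='a');tp()
a,b=[cv2.imread(f'pics/a_{n}.png') for n in('top','side')]
cv2.imwrite('pics/a.png',np.hstack([cv2.resize(a[120:250,170:300],None,fx=3,fy=3),cv2.resize(b[110:240,190:320],None,fx=3,fy=3)]))"
```

```text
t 8.65 tcp in plate [  6.8 248.5  73.6] yaw err deg -89.9 F [-3.   9.5 10.1] open 25.8
front foot x 0.9 gap 42.9 yaw -0.095 tilt 0.131 cost 176.2 (start 325.2)
t 8.75 tcp in plate [  7.  248.2  73.6] yaw err deg -89.91 F [-2.3  8.4  7.8] open 26.1
```

View pics/a.png

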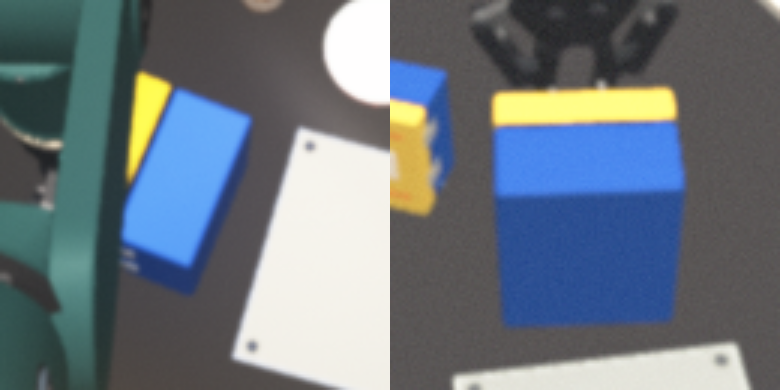

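Side half: the case is nearly upright, foot at (505,326)-(672,320), head corners (683,188) and (496,195). In the top half the arm hides the lid side. I'll fit on the visible corners.

```bash
cat >> h.py <<'E'
def fit3(obs,x0=(0,150,-.09,.05)): # obs: (view,(sx,sy,z),px); plate frame
    P=np.load("P.npy")
    def f(p):
        R=rz(p[2])@Ro.from_euler("x",p[3]).as_matrix()
        return np.concatenate([proj(n,rz(P[2])@(R@[59*s[0],45+45*s[1],s[2]]+[p[0],p[1],0])+[P[0],P[1],0])[0]-px for n,s,px in obs])
    r=least_squares(f,x0,x_scale=[50,50,1,1]);print("foot x %.1f gap %.1f yaw %.3f tilt %.3f"%(r.x[0],r.x[1]-110,r.x[2],r.x[3]),"rms",np.sqrt(np.mean(r.fun**2)))
E
python3 - <<'E'
from h import *
T=lambda u,v:np.array([u,v])/3+[170,120]-.33
S=lambda u,v:np.array([u-390,v])/3+[190,110]-.33
s=[("side",(1,1,140),S(675,90)),("side",(1,-1,140),S(683,188)),("side",(-1,-1,140),S(496,196)),("side",(-1,1,140),S(493,93)),("side",(-1,-1,0),S(505,327)),("side",(1,-1,0),S(672,321))]
t=[("top",(1,-1,140),T(251,118)),("top",(-1,-1,140),T(191,268)),("top",(-1,-1,0),T(195,294))]
fit3(s);fit3(t+s)
E
```

```text
foot x 0.7 gap 39.9 yaw -0.107 tilt 0.064 rms 0.6632036537348934
foot x 1.1 gap 39.3 yaw -0.100 tilt 0.047 rms 0.7949977894592756
```

The case is sliding now (gap about 40 mm, tilt capped at about 0.05). I'll continue.

Call:
jog_arm:
  steps:
    - [8,1,0,0,-0.4]
    - [8,1,0,0,-0.4]
    - [8,1,0,0,-0.4]
    - [8,1,0,0,-0.4]

```text
clock: 9.15
ee_pos: [616.9, 68.3, 77.2]
ee_rot: [[-0.259, 0.04, 0.965], [-0.965, 0.04, -0.261], [-0.049, -0.998, 0.028]]
ft_force: [0.9, 12.1, 12.3]
opening: 25.5
```

```bash
python3 -c "
from h import *
tp();sil((1,138,-.05,.05))"
```

```text
t 9.15 tcp in plate [ 12.3 230.   77.2] yaw err deg -90.1 F [-2.2 11.9 12.3] open 25.5
front foot x 4.9 gap 28.6 yaw -0.121 tilt 0.170 cost 344.0 (start 557.1)
```

Call:
jog_arm:
  steps:
    - [5,6,-3,0,-0.4]
    - [6,6,-3,0,-0.4]
    - [6,4,-2,0,-0.4]

```text
clock: 9.55
ee_pos: [621.3, 70.4, 76.0]
ee_rot: [[-0.266, 0.073, 0.961], [-0.96, 0.066, -0.271], [-0.083, -0.995, 0.053]]
ft_force: [-2.1, 17.0, 23.0]
opening: 25.6
```

```bash
python3 -c "
from h import *
tp();print(read_state()['ee_rot'].round(3).tolist() if hasattr(read_state()['ee_rot'],'round') else read_state()['ee_rot'])"
```

```text
t 9.55 tcp in plate [ 16.1 233.1  76. ] yaw err deg -90.54 F [-6.4 15.9 23. ] open 25.6
[[-0.266, 0.073, 0.961], [-0.96, 0.066, -0.271], [-0.083, -0.995, 0.053]]
```

Call:
jog_arm:
  steps:
    - [-3,-4,0,0,-0.4]
    - [-8,0,0,0,-0.4]
    - [-12,0,-6,0,-0.4]
    - [-12,0,-6,0,-0.4]
    - [0,0,0,0,-0.4]

```text
clock: 10.05
ee_pos: [618.6, 110.0, 83.3]
ee_rot: [[-0.266, 0.075, 0.961], [-0.961, 0.066, -0.27], [-0.083, -0.995, 0.054]]
ft_force: [0.8, -0.8, -0.4]
opening: 25.3
```

```bash
python3 -c "
from h import *
tp();sil((1,138,-.1,.0));print(np.round(read_state()['ee_rot'],3).tolist(),np.round(read_state()['q'],1))"
```

```text
t 10.05 tcp in plate [  3.2 270.7  83.3] yaw err deg -90.5 F [ 1.  -0.5 -0.4] open 25.3
front foot x 5.5 gap 28.0 yaw -0.098 tilt 0.069 cost 79.1 (start 186.8)
[[-0.266, 0.075, 0.961], [-0.96, 0.065, -0.271], [-0.083, -0.995, 0.055]] [ 1.3 27.4 94.4  4.5 53.9 14.4]
```

The case slid to a gap of about 28 mm, but the load has rotated the tool by about 0.1 rad, with the tips trailing, which makes the contact high. The rows can't command pitch. I'll undo it by dragging the shut tips lightly on the clear bench behind the case, in the direction of the lean.

Call:
jog_arm:
  steps:
    - [-20,0,0,0,-1]
    - [0,30,0,0,-1]
    - [0,35,0,0,-1]
    - [0,8,0,0,-1]
    - [0,0,0,0,-1]

```text
clock: 10.65
ee_pos: [631.3, 131.4, 10.4]
ee_rot: [[-0.266, 0.076, 0.961], [-0.961, 0.063, -0.271], [-0.081, -0.995, 0.056]]
ft_force: [0.7, 0.6, -0.2]
opening: -0.2
```

```bash
cat >> h.py <<'E'
def ax():
    P=np.load("P.npy");s=read_state();print("tool y in plate",np.round(rz(P[2]).T@np.array(s["ee_rot"])[:,1],3));tp()
E
python3 -c "
from h import *
ax()"
```

```text
tool y in plate [ 0.057  0.081 -0.995]
t 10.65 tcp in plate [ 10.  294.6  10.4] yaw err deg -90.53 F [ 0.6  0.7 -0.2] open -0.2
```

Call:
jog_arm:
  steps:
    - [0,8,0,0,-1]
    - [-5,5,3,0,-1]
    - [-6,4,4,0,-1]
    - [-6,4,4,0,-1]
    - [-6,4,4,0,-1]

```text
clock: 11.15
ee_pos: [657.7, 151.2, -9.1]
ee_rot: [[-0.267, 0.081, 0.96], [-0.96, 0.063, -0.273], [-0.083, -0.995, 0.061]]
ft_force: [-0.4, -0.4, 0.0]
opening: 0.5
```

```bash
python3 -c "
from h import *
ax()"
```

```text
tool y in plate [ 0.062  0.082 -0.995]
t 11.15 tcp in plate [ 30.4 320.6  -9.1] yaw err deg -90.61 F [-0.3 -0.5  0. ] open 0.5
```

Call:
jog_arm:
  steps:
    - [0,4,0,0,-1]
    - [0,4,0,0,-1]
    - [-4,4,2,0,-1]

```text
clock: 11.45
ee_pos: [663.5, 156.5, -20.9]
ee_rot: [[-0.266, 0.083, 0.96], [-0.96, 0.063, -0.272], [-0.083, -0.995, 0.063]]
ft_force: [-0.3, -0.5, -0.1]
opening: 0.1
```

```bash
python3 -c "
from h import *
ax();print(read_state()['ft_torque'],read_state()['joint_torque'])"
```

```text
tool y in plate [ 0.064  0.083 -0.995]
t 11.45 tcp in plate [ 34.6 327.2 -20.9] yaw err deg -90.54 F [-0.2 -0.6 -0.1] open 0.1
[-0.0543159   0.00240252  0.00969479] [ -0.34853532 -64.40832138 -19.5497793    0.2798692   -0.61186401
  -0.12592957]
```

Call:
jog_arm:
  steps:
    - [0,5,0,0,-1]
    - [0,5,0,0,-1]
    - [0,0,0,0,-1]

```text
clock: 11.75
ee_pos: [664.6, 157.4, -30.4]
ee_rot: [[-0.266, 0.083, 0.96], [-0.96, 0.063, -0.271], [-0.083, -0.995, 0.063]]
ft_force: [-2.1, 0.2, 6.8]
opening: -0.1
```

```bash
python3 -c "
from h import *
ax()
a,b=grab_frame('top')[60:220,100:300,::-1],grab_frame('side')[30:230,180:380,::-1]
cv2.imwrite('pics/b.png',np.hstack([cv2.copyMakeBorder(cv2.resize(a,None,fx=2,fy=2),0,180,0,0,0),cv2.resize(b,None,fx=2.5,fy=2.5)]) )"
```

```text
tool y in plate [ 0.064  0.083 -0.995]
t 11.75 tcp in plate [ 35.5 328.3 -30.4] yaw err deg -90.52 F [-2.1 -0.3  6.8] open -0.1
```

View pics/b.png

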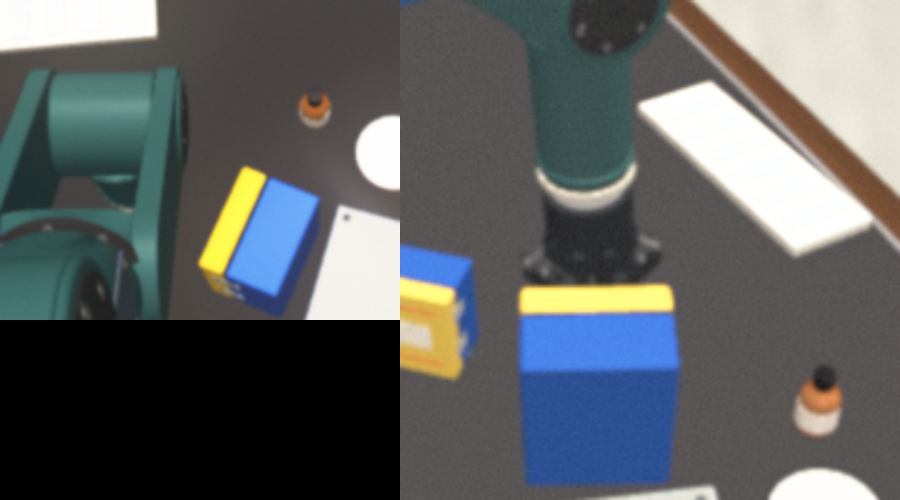

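Right half: the gripper stands on the bench behind the case; left half: the case is upright with a gap to the plate. The bench contact came only at an indicated z of -29, so the tips are really about 29 mm higher than the reading, which is why I was pushing too high. Now I'll drag to straighten the tool.

Call:
jog_arm:
  steps:
    - [-5,3,4,0,-1]
    - [-6,3,5,0,-1]
    - [-6,3,5,0,-1]
    - [-6,3,5,0,-1]

```text
clock: 12.25
ee_pos: [663.5, 156.9, -31.3]
ee_rot: [[-0.259, 0.037, 0.965], [-0.965, 0.038, -0.26], [-0.047, -0.999, 0.026]]
ft_force: [-21.9, -18.7, 39.9]
opening: 0.0
```

```bash
python3 -c "
from h import *
ax()"
```

```text
tool y in plate [ 0.026  0.046 -0.999]
t 12.25 tcp in plate [ 34.5 327.6 -31.3] yaw err deg -90.08 F [-16.3 -23.7  39.9] open 0.0
```

Call:
jog_arm:
  steps:
    - [-6,1,4,0,-1]
    - [-7,1,3,0,-1]
    - [-7,1,1,0,-1]
    - [-7,1,0,0,-1]
    - [-7,1,0,0,-1]

```text
clock: 12.75
ee_pos: [678.3, 181.1, -31.1]
ee_rot: [[-0.258, 0.033, 0.965], [-0.965, 0.028, -0.259], [-0.036, -0.999, 0.024]]
ft_force: [-3.6, -9.5, 13.3]
opening: 0.1
```

```bash
python3 -c "
from h import *
ax()"
```

```text
tool y in plate [ 0.025  0.036 -0.999]
t 12.75 tcp in plate [ 42.5 354.7 -31.1] yaw err deg -90.03 F [ -1.1 -10.1  13.3] open 0.1
```

Call:
jog_arm:
  steps:
    - [-5,4,2,0,-1]
    - [-6,3,2,0,-1]
    - [-6,3,2,0,-1]
    - [-6,3,1,0,-1]
    - [-6,3,0,0,-1]

```text
clock: 13.25
ee_pos: [683.9, 190.3, -31.3]
ee_rot: [[-0.249, 0.014, 0.968], [-0.968, -0.001, -0.249], [-0.003, -1.0, 0.014]]
ft_force: [-8.7, -16.7, 27.7]
opening: 0.2
```

```bash
python3 -c "
from h import *
ax()"
```

```text
tool y in plate [ 0.014  0.003 -1.   ]
t 13.25 tcp in plate [ 45.6 365.1 -31.3] yaw err deg -89.48 F [ -4.1 -18.4  27.7] open 0.2
```

Call:
jog_arm:
  steps:
    - [-7,4,1,0,-1]
    - [-7,4,1,0,-1]
    - [-7,4,1,0,-1]
    - [-7,3,1,0,-1]
    - [-7,3,1,0,-1]

```text
clock: 13.75
ee_pos: [688.8, 198.0, -31.2]
ee_rot: [[-0.241, -0.005, 0.97], [-0.97, -0.041, -0.241], [0.041, -0.999, 0.005]]
ft_force: [-9.3, -12.8, 28.6]
opening: -0.1
```

Call:
jog_arm:
  steps:
    - [-7,4,1,0,-1]
    - [-7,4,1,0,-1]
    - [-7,3,1,0,-1]
    - [-7,3,1,0,-1]
    - [0,-15,0,0,-1]

```text
clock: 14.25
ee_pos: [690.6, 203.1, -17.2]
ee_rot: [[-0.235, -0.026, 0.972], [-0.969, -0.077, -0.236], [0.081, -0.997, -0.007]]
ft_force: [-0.5, 0.6, -1.0]
opening: 0.5
```

```bash
python3 -c "
from h import *
ax()"
```

```text
tool y in plate [-0.005 -0.081 -0.997]
t 14.25 tcp in plate [ 48.8 379.2 -17.2] yaw err deg -88.67 F [-0.7  0.4 -1. ] open 0.5
```

Call:
jog_arm:
  steps:
    - [0,-40,-15,1.3,-0.6]
    - [15,-9,-15,0,-0.6]
    - [30,0,-15,0,-0.6]
    - [30,0,0,0,-0.6]
    - [20,0,0,0,-0.6]

```text
clock: 14.75
ee_pos: [626.6, 132.2, 40.2]
ee_rot: [[-0.253, -0.018, 0.967], [-0.965, -0.072, -0.254], [0.074, -0.997, 0.001]]
ft_force: [1.0, -0.6, -0.0]
opening: 17.3
```

```bash
python3 -c "
from h import *
ax()"
```

```text
tool y in plate [ 0.002 -0.074 -0.997]
t 14.75 tcp in plate [  5.2 294.2  40.2] yaw err deg -89.74 F [ 1.1 -0.3 -0. ] open 17.3
```

Call:
jog_arm:
  steps:
    - [10,1,0,0,-0.6]
    - [10,1,0,0,-0.6]
    - [6,1,0,0,-0.6]
    - [0,0,0,0,-0.6]

```text
clock: 15.15
ee_pos: [620.2, 104.7, 37.4]
ee_rot: [[-0.255, -0.018, 0.967], [-0.964, -0.071, -0.256], [0.074, -0.997, 0.0]]
ft_force: [0.0, 0.3, 0.0]
opening: 17.1
```

```bash
python3 -c "
from h import *
ax()"
```

```text
tool y in plate [ 0.001 -0.074 -0.997]
t 15.15 tcp in plate [  6.1 266.   37.4] yaw err deg -89.88 F [-0.1  0.3  0. ] open 17.1
```

Call:
jog_arm:
  steps:
    - [7,1,0,0,-0.6]
    - [7,1,0,0,-0.6]
    - [4,1,0,0,-0.6]

```text
clock: 15.45
ee_pos: [616.2, 87.5, 35.1]
ee_rot: [[-0.254, -0.018, 0.967], [-0.964, -0.071, -0.254], [0.073, -0.997, 0.001]]
ft_force: [-0.8, -0.8, -1.3]
opening: 17.1
```

```bash
python3 -c "
from h import *
ax()"
```

```text
tool y in plate [ 0.001 -0.073 -0.997]
t 15.45 tcp in plate [  6.7 248.4  35.1] yaw err deg -89.79 F [-0.5 -1.  -1.3] open 17.1
```

No palm contact, so the whole tool really is higher than indicated. Tip contact will be at about 64 mm. Push.

Call:
jog_arm:
  steps:
    - [8,1,0,0,-0.6]
    - [8,1,0,0,-0.6]
    - [8,1,0,0,-0.6]

```text
clock: 15.75
ee_pos: [610.5, 64.2, 34.0]
ee_rot: [[-0.254, -0.016, 0.967], [-0.965, -0.069, -0.254], [0.07, -0.998, 0.002]]
ft_force: [0.2, 3.4, -0.3]
opening: 16.9
```

```bash
python3 -c "
from h import *
ax();sil((4,135,-.08,.04))"
```

```text
tool y in plate [ 0.002 -0.07  -0.998]
t 15.75 tcp in plate [  7.3 224.4  34. ] yaw err deg -89.8 F [-0.7  3.3 -0.3] open 16.9
front foot x 6.4 gap 20.3 yaw -0.090 tilt 0.082 cost 58.1 (start 198.5)
```

It slides freely at 3.3 N.

Call:
jog_arm:
  steps:
    - [6,1,-1,0,-0.6]
    - [6,1,-1,0,-0.6]
    - [5,1,0,0,-0.6]

```text
clock: 16.15
ee_pos: [604.0, 49.6, 32.9]
ee_rot: [[-0.256, -0.015, 0.966], [-0.964, -0.065, -0.257], [0.067, -0.998, 0.002]]
ft_force: [-3.2, 10.1, 4.6]
opening: 16.9
```

```bash
python3 -c "
from h import *
ax();sil((4,115,-.05,.04))"
```

```text
tool y in plate [ 0.002 -0.067 -0.998]
t 16.15 tcp in plate [  4.7 208.6  32.9] yaw err deg -89.93 F [-5.7  8.9  4.6] open 16.9
front foot x 7.7 gap 12.7 yaw -0.052 tilt 0.122 cost 108.1 (start 179.9)
```

Call:
jog_arm:
  steps:
    - [-5,0,0,0,-0.6]
    - [-15,0,-10,0,-0.6]
    - [-10,0,-8,0,-0.6]

```text
clock: 16.55
ee_pos: [593.6, 82.9, 30.4]
ee_rot: [[-0.258, -0.016, 0.966], [-0.964, -0.066, -0.258], [0.068, -0.998, 0.001]]
ft_force: [-0.4, -1.3, -0.1]
opening: 17.4
```

```bash
python3 -c "
from h import *
ax();sil((4,115,-.05,.04),save='c')
a,b=[cv2.imread(f'pics/c_{n}.png') for n in('top','side')]
cv2.imwrite('pics/c.png',np.hstack([cv2.resize(a[120:250,190:320],None,fx=3,fy=3,interpolation=2),cv2.resize(b[120:250,195:325],None,fx=3,fy=3,interpolation=2)]))"
```

```text
tool y in plate [ 0.001 -0.068 -0.998]
t 16.55 tcp in plate [-14.  238.1  30.4] yaw err deg -90.03 F [-0.1 -1.3 -0.1] open 17.4
front foot x 7.6 gap 10.5 yaw -0.038 tilt 0.073 cost 89.3 (start 149.0)
```

View pics/c.png

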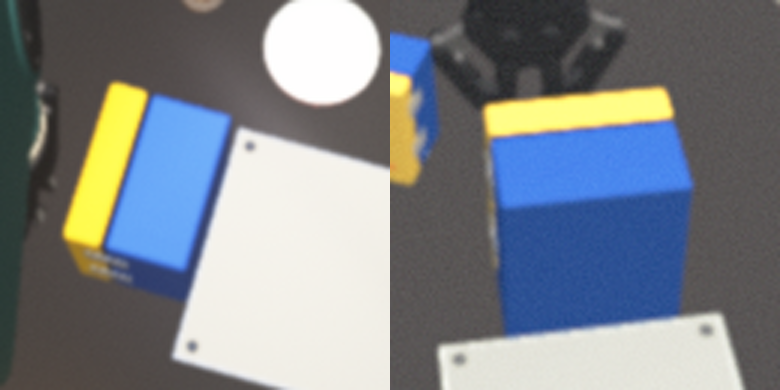

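Left half: head corners (117,82), (230,115), (185,271), (66,237). Right half: the foot is at the plate edge (around (505,333)-(680,318)), with the case upright. I'll fit with the head corners.

Run:
```python
from h import *
P=np.load("P.npy")
T=lambda l:np.array(l)/3+[190,120]-.33
S=lambda l:(np.array(l)-[390,0])/3+[195,120]-.33
ca=[(59*a,45*b,140) for a,b in Q]
tt=[(115,81),(231,116),(185,271),(65,239)];ss=[(668,88),(691,187),(496,209),(484,104)]
pl=[(95,110,10),(-95,110,10)]
pt=T([(238,127),(172,357)]);ps=S([(721,314),(438,346)])
for nm,o in(("both",[("top",ca,T(tt)),("side",ca,S(ss))]),("top",[("top",ca,T(tt))])):
    K,e=fit(o,[590,10,-.26]);print(nm,rz(P[2]).T@[K[0]-P[0],K[1]-P[1],0],K[2]-P[2],e)
for n,p in(("top",pt),("side",ps)):
    print(proj(n,np.array(pl)@rz(P[2]).T+[P[0],P[1],0])-p)
```

```text
both [  8.36792985 155.30107838   0.        ] -0.015537218599258495 0.7000093298322503
top [  8.97435812 155.59914553   0.        ] -0.005263048316238139 0.7339991894880539
[[0.77381679 0.75952496]
 [0.64494006 0.23207673]]
[[-0.20883119  0.49544319]
 [ 0.52120497  0.87032724]]
```

Fit: the case is at plate y=155.3, x=8, yaw -0.015, upright at the edge. Stage 1 is met. Now I'll raise the tips and push high.

Call:
jog_arm:
  steps:
    - [0,-30,10,0,-0.3]
    - [0,-30,10,0,-0.3]
    - [0,-4,3,0,-0.3]
    - [8,0,0,0,-0.3]

```text
clock: 17.05
ee_pos: [612.5, 75.6, 95.1]
ee_rot: [[-0.25, -0.021, 0.968], [-0.965, -0.068, -0.251], [0.071, -0.997, -0.003]]
ft_force: [-0.3, 0.1, -0.4]
opening: 29.8
```

```bash
python3 -c "
from h import *
ax()"
```

```text
tool y in plate [-0.002 -0.071 -0.997]
t 17.05 tcp in plate [  6.2 235.9  95.1] yaw err deg -89.59 F [-0.3 -0.  -0.4] open 29.8
```

Call:
jog_arm:
  steps:
    - [9,1,1,0,-0.3]
    - [9,1,0,0,-0.3]
    - [9,1,0,0,-0.3]
    - [9,1,0,0,-0.3]
    - [9,1,0,0,-0.3]

```text
clock: 17.55
ee_pos: [599.0, 29.6, 90.7]
ee_rot: [[-0.252, -0.023, 0.968], [-0.965, -0.065, -0.253], [0.069, -0.998, -0.006]]
ft_force: [1.2, 4.1, 5.5]
opening: 29.9
```

```bash
python3 -c "
from h import *
ax();sil((8,115,0,.25))"
```

```text
tool y in plate [-0.006 -0.069 -0.998]
t 17.55 tcp in plate [  5.  187.9  90.7] yaw err deg -89.66 F [0.1 4.3 5.5] open 29.9
front foot x 7.8 gap 5.1 yaw -0.081 tilt 0.193 cost 328.9 (start 399.3)
```

Call:
jog_arm:
  steps:
    - [9,-1,0,0,-0.3]
    - [9,-1,0,0,-0.3]
    - [9,-1,0,0,-0.3]
    - [9,-1,0,0,-0.3]

```text
clock: 18.05
ee_pos: [590.0, -5.8, 97.7]
ee_rot: [[-0.252, -0.022, 0.967], [-0.965, -0.064, -0.253], [0.067, -0.998, -0.006]]
ft_force: [0.4, 1.8, 1.9]
opening: 30.1
```

```bash
python3 -c "
from h import *
ax();sil((8,115,0,.6))"
```

```text
tool y in plate [-0.005 -0.067 -0.998]
t 18.05 tcp in plate [  5.5 151.5  97.7] yaw err deg -89.69 F [-0.1  1.8  1.9] open 30.1
front foot x 10.8 gap 12.2 yaw -0.067 tilt 0.593 cost 685.1 (start 766.0)
```

Call:
jog_arm:
  steps:
    - [7,0,0,0,-0.3]
    - [7,0,0,0,-0.3]
    - [7,0,0,0,-0.3]
    - [5,0,0,0,-0.3]

```text
clock: 18.55
ee_pos: [580.6, -33.5, 97.5]
ee_rot: [[-0.252, -0.027, 0.967], [-0.965, -0.065, -0.253], [0.07, -0.998, -0.01]]
ft_force: [-1.1, 0.1, 0.4]
opening: 29.8
```

```bash
python3 -c "
from h import *
ax();sil((8,120,0,1.4))"
```

```text
tool y in plate [-0.01  -0.07  -0.998]
t 18.55 tcp in plate [  3.5 122.2  97.5] yaw err deg -89.68 F [-1.1 -0.2  0.4] open 29.8
front foot x 13.7 gap 51.1 yaw 0.005 tilt 1.664 cost 927.2 (start 1327.5)
```

Contact force is zero and the case has fallen. I'll retreat up and back, then look.

Call:
jog_arm:
  steps:
    - [-20,-20,0,0,-0.3]
    - [-40,-25,0,0,-0.3]
    - [-45,-10,0,0,-0.3]
    - [-45,0,0,0,-0.3]
    - [-45,0,0,0,-0.3]

```text
clock: 19.15
ee_pos: [632.9, 158.3, 140.8]
ee_rot: [[-0.262, -0.028, 0.965], [-0.962, -0.065, -0.264], [0.07, -0.997, -0.01]]
ft_force: [0.9, 0.7, 0.1]
opening: 30.1
```

```bash
python3 -c "
from h import *
ax()
a,b=grab_frame('top'),grab_frame('side')
cv2.imwrite('pics/d.png',np.hstack([cv2.resize(a[120:280,190:370,::-1],None,fx=2.2,fy=2.2,interpolation=2),cv2.resize(b[150:350,200:380,::-1],None,fx=2.2,fy=2.2,interpolation=2)[:352]]))"
```

```text
tool y in plate [-0.011 -0.07  -0.997]
t 19.15 tcp in plate [  4.5 321.  140.8] yaw err deg -90.29 F [0.7 0.9 0.1] open 30.1
```

View pics/d.png

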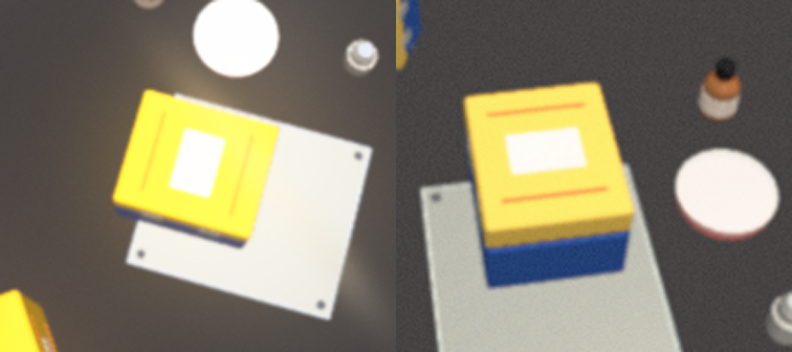

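Both halves: the case is flat on its back, lid up, on the plate; the dish, objective and bottle are in place. I'll measure the foot end.

Run:
```python
from h import *
P=np.load("P.npy")
T=lambda l:np.array(l)/2.2+[190,120]-.3
S=lambda l:(np.array(l)-[396,0])/2.2+[200,150]-.3
L=[(59,70,100),(59,-70,100),(-59,-70,100),(-59,70,100)]
o=[("top",L,T([(149,90),(279,125),(249,238),(114,203)])),("side",L,S([(602,83),(633,213),(484,238),(465,97)]))]
for nm,ob in(("both",o),("top",o[:1]),("side",o[1:])):
    K,e=fit(ob,[560,-50,-.26]);d=rz(P[2]).T@[K[0]-P[0],K[1]-P[1],0];y=K[2]-P[2]
    f=lambda s:np.round(d[:2]+s*70*np.array([-np.sin(y),np.cos(y)]),1);print(nm,"foot",f(1),"head",f(-1),"yaw",round(y,3),"rms",round(e,2))
for n,p,z in(("dish",(236/2.2+190,36/2.2+120),16),("obj",(362/2.2+190,55/2.2+120),48)): print(n,ray("top",p,z))
```

```text
both foot [  8.9 135. ] head [ 8.3 -5. ] yaw -0.005 rms 1.11
top foot [  7.5 136.5] head [ 9.3 -3.5] yaw 0.013 rms 0.93
side foot [  9.5 134.1] head [ 7.7 -5.9] yaw -0.013 rms 1.09
dish [ 731.49102018 -134.43027327   16.        ]
obj [ 702.09902731 -266.18548742   48.        ]
```

```bash
python3 -c "
from plant import *
print(read_state()['ft_force'],read_state()['clock']);job_done()"
```

```text
[-0.28809606 -0.19446657 -0.26627179] 19.25
the job is handed in; nothing more can be done
```

The middle-sized case now lies flat on its back on the plate, lid up, and I handed the job in at about 19.3 s of the 42 s. `job_done()` gives no verdict, so the results below are my own camera measurements.

**What I did:** I slid the case upright to the plate's facing edge, then pushed high on the lid until it tipped over. The first two pushes tilted it instead of sliding it, because the contact was too high. It slid once I turned the jaws across the push and pushed lower. Under load the tool also tilted by about 0.1 rad. I straightened it by dragging the shut fingertips on clear bench.

**Upright at the edge:** the case stood at y ≈ 155 mm (149–163 allowed), about 0.015 rad out of square.

**Final pose:**

| Check | Measured | Allowed |
|---|---|---|
| Foot end, y | 135 mm | 80–145 mm |
| Head end, y | -5 mm | below 30 mm |
| Sideways offset, both ends | 8–10 mm | within 36 mm |
| Out of square | about 0.01 rad | 0.17 rad |

- **Other objects:** the dish and objective re-measured within 2 mm of where they started. The bottle looks unmoved in the last picture. The arm is clear of everything, with near-zero force.
- **Disagreements:**
  - The tips met the bench at an indicated height of -29 mm, so the height reading was off and I corrected for it.
  - My automatic outline fit read the standing case as tilted about 0.07 rad with a gap of about 10 mm to the plate. The corner fit, which assumes the case upright, and the picture both showed it at the edge, and I trusted those.
- **Not checked:** I judged lid-up flatness by eye only.

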